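Stand the spout up in the swivel drain bin and index it

TASK

First stand the leaning brass spout upright on the floor of the deep blue bin and let go of it. Then turn the bin by its black handle, click by click, until its white pointer rests exactly two clicks anticlockwise (seen from above) of the red pin, with the spout still standing freely in the bin, and let go. Leave the white spray bottle where it is.

Things in the scene. Friction and masses are not known exactly. Their poses are not given: they have to be found in the camera images.
- spout_middle (a point): Brass spout: a straight round tube 26 mm in diameter and 230 mm long with a flat foot flange 44 mm in diameter and 14 mm thick, 0.3 kg (may vary by 25 %). This point is on its axis half-way up, 115 mm from the underside of the foot. Its z axis runs along the tube from foot to open end. At the start its foot stands in the bin at the pointer end and it leans about 36 degrees over the opposite rim, above the black handle, with about 85 mm of tube beyond the rim.
- swivel (a joint): Angle of the bin and its turntable on the fixed base (rad), 0 at the start and growing anticlockwise seen from above; stops at -1.33 and 1.33. It rests only in clicks 15 degrees (0.2618 rad) apart, one of them at 0, and pulls itself into the nearest one when let go. About 7 N at the handle takes it over to the next click. Brass dots on the base ring are also 15 degrees apart.
- swivel_axis (a point): On the vertical turning axis of the bin at table height (z = 0). Its frame turns with the bin: x points to the white pointer, -x to the black handle, y to the bin's left side, z up.
- bin_floor (a point): Centre of the inner floor of the blue bin, on the turning axis, 46 mm above the table; same axes as swivel_axis. Inside the bin is 112 mm along x and 60 mm along y, 120 mm deep (rim 166 mm above the table), walls 4 mm, open at the top.
- handle_grip (a point): Black upright round handle, 22 mm in diameter, from 62 to 130 mm above the table, 130 mm from the turning axis on the -x side of the bin. This point is on its axis at 98 mm height. It turns with the bin but not about its own axis.
- pointer_tip (a point): Tip of the white pointer, 125 mm from the turning axis on the +x side of the bin, 38 mm above the table.
- red_pin_top (a point): Top of the red pin, 16 mm in diameter and 40 mm high, fixed to the table 150 mm from the turning axis, always in line with one of the clicks (the pointer can be 15 degrees times a whole number from it). Its angle about the turning axis is what the clicks are counted from. It swaps places with a yellow and a green pin of the same shape.
- leak_spray: White bottle, 60 mm in diameter and 170 mm tall, standing to the right; origin under its centre. Leave alone.
There are look-alikes about, which are no part of the job. Of the things that look like the part that bears spout_middle, the larger one is meant. Leave any orange look-alike of the part that bears red_pin_top alone.

How it is judged:
By the outcome, as a careful person would: the job done as asked, in the order asked, and still so for the second after the job is handed in, with the robot touching nothing.
It also fails if it takes over 58 s, if anything falls off the work surface, if the arm or the gripper's body presses on something with over 40 N, if the wrist force passes 120 N, or if a joint passes its speed limit or range.

ROBOT

A 6-joint arm with a two-finger parallel gripper is mounted at the origin on the work surface. World frame = base frame: x ahead of the robot, y to its left, z up, the work surface at z = 0. Lengths are in m, angles in rad, forces in N, time in s.
With the tool pointing down it reaches from about 0.375 to 0.9 m from the base axis. Payload 3.1 kg.
Tool frame: the origin (TCP) lies on the centre line of the jaws, within the pads' length; the fingertips stand robot.tcp_to_tips ahead of it and the grasp point (between the pads) lies 3 mm ahead of it (robot.tcp_to_tips is the distance from the TCP to the fingertips, in m); z points along the fingers, y is the line along which they close (so a half turn about z gives the same grasp; the last joint's range is limited). The gripper opens to 87 mm and grips with 3 to 60 N. Pads are 19 mm wide; open, the fingers measure 117 mm over their backs; the gripper's body (75 mm by 190 mm) begins 51 mm behind the grasp point.
Start: joints at [-1.385, 0.527, 1.433, -0, 1.181, -0.178], TCP at [0.223, -0.584, 0.245] pointing down, gripper open.
Joint ranges: [-3.08, 3.08], [-0.75, 2.2], [0.22, 2.44], [-1.43, 4.57], [0, 2.65], [-2.85, 2.85]. Speed limits (rad/s): [2.79, 2.79, 3.14, 3.14, 3.14, 3.14].

INTERFACE

Orientations are given as a unit quaternion [x, y, z, w].
In Python, from rig import robot gives the robot as it stands. The module is installed in compiled form; this text tells all that it offers.
- The arm moves only by the shell command python3 -m jog 'ROWS' [FORCE]. ROWS is JSON, one flat list of numbers, 5 for each row, row after row: the finger opening in m, from 0 to 0.087, then the shift along the tool's x, y, z in m, then the turn about the tool's z in units of 10 degrees (1.0 is 10 degrees). In form: [claw, x, y, z, roll, claw, x, y, z, roll, ...]. A call has 1 to 20 rows; each row shifts and turns the commanded pose from where the row before left it, along the tool's axes as they then stand; what a row does not reach is not made up. A row lasts 1/8 s, in which the tool goes at most 62.5 mm and 10.7 degrees, less where a joint would pass 70% of its speed; a pose out of reach is approached as far as the arm can. A call with a gripper value outside its range is refused whole. The fingers move at their own pace and stop on an object; FORCE is the grip in N (left out, the last holds). Time passes only in rows, so rows that do not move let the fingers close. It gives the time, the measured TCP pose, the force, the opening and the grip force at its end, in the units of the state.
- robot.get_obs(): the state, without advancing time (a new reading comes with each control period).
- robot.camera(name): name is "side" or "top"; returns the picture (420x560x3 uint8, blue, green, red); there is no depth.
- robot.camera_model(name): a dict with "fx", "fy", "cx", "cy" (pixels), "R" (3x3) and "t" (3): a world point X has camera coordinates R X + t. Camera axes: x right, y down, z forward; pixel columns grow to the right and rows downward; lengths in m; the calibration is good to about 2 mm. A picture is of the moment at which its call begins. camera_model takes no time and is no camera call.
- robot.hand_in(): hands the job in; it is judged then, once.
Trained networks look in the newest picture that a camera, given by its name, has taken for a name from the list of things; names that differ only in an ending like _2 or _b are one class to them, and where a whole thing is asked for, a point or a joint stands for the part that bears it (a point fixed in the world has none). Each returns a list of dicts, best first, with "conf" (0 to 1); they miss things now and then, are a little off and sometimes report something else, mostly with a low value. They report only what shows in the picture. A call takes as long as a camera call. They do not tell look-alikes from the thing itself.
- robot.look_for(camera, label): "extent" ([centre column, centre row, width, height] in pixels, round what is visible of it).
- robot.outline_of(camera, label): "region" (420x560 bool, what is visible of it) and "extent" ([centre column, centre row, width, height] in pixels, round what is visible of it).
The state is a dict: "time": time; "q": joint angles; "joint_velocities": joint speeds; "joint_torque": joint torques, N m; "position": TCP position; "tool_rot": TCP orientation; "ft_force": force on the tool from outside, world axes, zero at the start; "moment": the same for the moment, N m; "grip_width": finger opening in m; "grip_force": force on a finger pad.
Only numpy, scipy, OpenCV 4.12 (cv2) and the standard library are available. Lean on these libraries where they do the work, as an engineer would, in place of code of your own. Each camera call takes 0.05 s, during which the arm holds its last target. There are 200 camera calls.

## Working session

There is one attempt and no reset: what is moved stays moved. The work goes in short steps, Python scripts to look and compute and a shell command to move; the robot and the scene stay as the last step left them, time stands still between calls to the robot, and variables do not carry over. Pictures are saved under pics/ and viewed, at most 10 in all, crops included, and the job is handed in when it is done.

```bash
mkdir -p pics
python3 - <<'E'
from rig import robot
import cv2,numpy as np
for c in("side","top"):
    im=robot.camera(c);cv2.imwrite(f"pics/{c}0.png",im)
    m=robot.camera_model(c);R=np.array(m["R"]);t=np.array(m["t"]);print(c,m["fx"],m["cx"],m["cy"],(-R.T@t).round(3),R.round(3).tolist())
    for l in("spout_middle","swivel","handle_grip","pointer_tip","red_pin_top","leak_spray"):
        print(l,[(np.round(d["extent"]).tolist(),round(d["conf"],2)) for d in robot.look_for(c,l)[:4]])
o=robot.get_obs();print(o["position"],o["tool_rot"],robot.tcp_to_tips,o["time"])
E
```

```text
side 457.2888722397395 279.085005064176 209.82982348825595 [0.507 0.782 0.791] [[-0.997, -0.082, 0.009], [-0.057, 0.596, -0.801], [0.061, -0.799, -0.599]]
spout_middle [([223.0, 331.0, 59.0, 44.0], 0.98), ([295.0, 186.0, 42.0, 42.0], 0.69)]
swivel [([271.0, 224.0, 106.0, 81.0], 0.79), ([294.0, 185.0, 44.0, 38.0], 0.62)]
handle_grip [([275.0, 226.0, 107.0, 76.0], 0.83)]
pointer_tip [([274.0, 227.0, 109.0, 79.0], 0.81)]
red_pin_top [([226.0, 196.0, 11.0, 19.0], 0.56)]
leak_spray [([331.0, 159.0, 22.0, 60.0], 0.76)]
top 439.7694156934475 279.43489326730736 205.02353561213337 [ 0.489 -0.124  1.029] [[-0.003, -1.0, 0.003], [-0.991, 0.003, -0.136], [0.136, -0.003, -0.991]]
spout_middle [([265.0, 226.0, 25.0, 68.0], 0.84), ([152.0, 185.0, 44.0, 59.0], 0.58)]
swivel [([265.0, 219.0, 80.0, 111.0], 0.63)]
handle_grip [([265.0, 221.0, 75.0, 109.0], 0.55)]
pointer_tip [([267.0, 219.0, 84.0, 114.0], 0.9)]
red_pin_top [([265.0, 219.0, 78.0, 117.0], 0.64), ([353.0, 157.0, 13.0, 13.0], 0.62), ([322.0, 188.0, 13.0, 19.0], 0.59)]
leak_spray [([424.0, 283.0, 50.0, 28.0], 0.55), ([264.0, 219.0, 81.0, 113.0], 0.3)]
[ 0.22300271 -0.58384971  0.24456982] [9.83411213e-01 1.81390146e-01 8.58001175e-06 1.81904845e-05] 0.022 0.7
```

Run:
```python
import cv2,numpy as np
a=cv2.imread("pics/top0.png")[100:310,130:410];b=cv2.imread("pics/side0.png")[100:310,150:430]
cv2.imwrite("pics/a.png",cv2.resize(a,(784,588),interpolation=cv2.INTER_CUBIC));cv2.imwrite("pics/b.png",cv2.resize(b,(784,588),interpolation=cv2.INTER_CUBIC))
```

```text
(no output)
```

View pics/a.png

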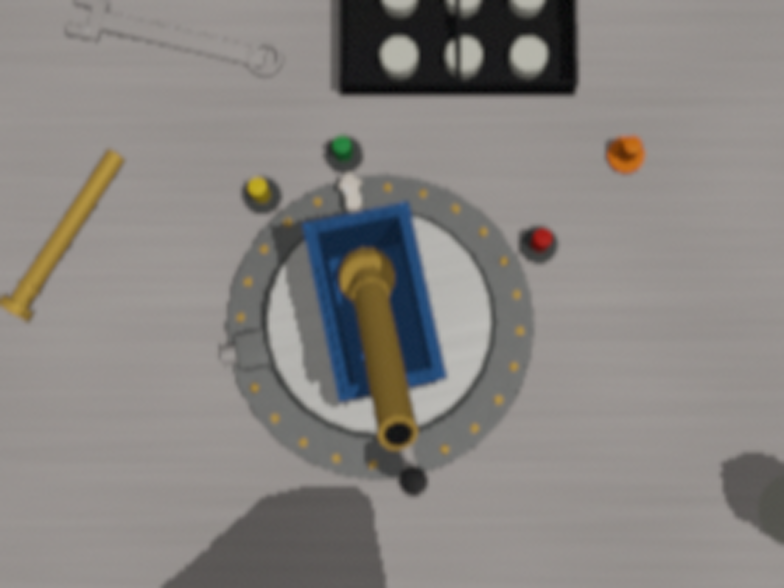

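View pics/b.png

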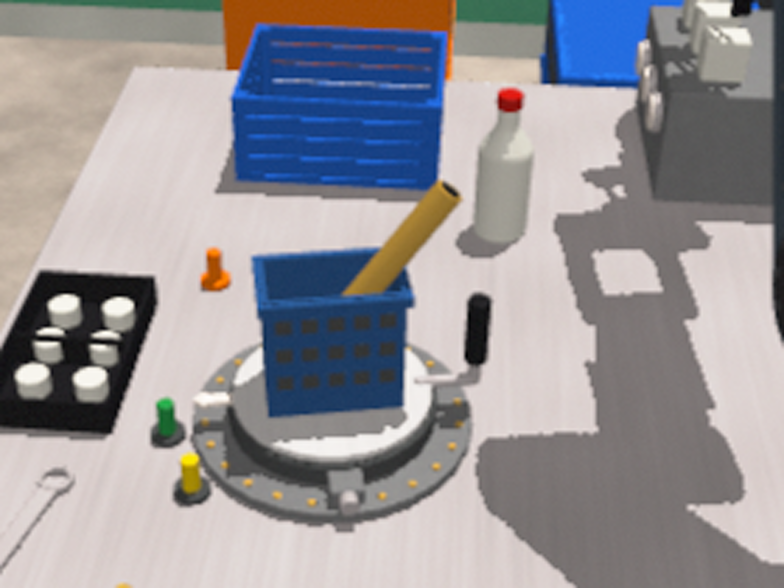

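```bash
cat > h.py <<'E'
from rig import robot
import numpy as np
def ray(c,u,v):
    m=robot.camera_model(c);R=np.array(m["R"]);C=-R.T@np.array(m["t"])
    return C,R.T@np.array([(u-m["cx"])/m["fx"],(v-m["cy"])/m["fy"],1])
def atz(c,u,v,z):
    C,d=ray(c,u,v);return C+d*(z-C[2])/d[2]
def tri(u1,v1,u2,v2): # side, top
    A=[];b=[]
    for c,u,v in(("side",u1,v1),("top",u2,v2)):
        C,d=ray(c,u,v);P=np.eye(3)-np.outer(d,d)/(d@d);A.append(P);b.append(P@C)
    x=np.linalg.lstsq(np.vstack(A),np.hstack(b),rcond=None)[0]
    return x
def proj(c,X):
    m=robot.camera_model(c);p=np.array(m["R"])@X+np.array(m["t"]);return (p[0]/p[2]*m["fx"]+m["cx"],p[1]/p[2]*m["fy"]+m["cy"])
E
python3 - <<'E'
from h import *
T=lambda x,y:(130+x/2.8,100+y/2.8); S=lambda x,y:(150+x/2.8,100+y/2.8)
pt=atz("top",*T(347,180),.038);ha=atz("top",*T(413,479),.130)
pin=atz("top",*T(542,240),.040)
rim=[atz("top",*T(*p),.166) for p in((305,223),(408,205),(444,378),(340,403))]
ce=np.mean(rim,0);print("pointer",pt,"handle",ha,"rim c",ce,"pin",pin,"ring",atz("top",*T(380,326),.025))
print([np.linalg.norm(rim[i]-rim[(i+1)%4]).round(3) for i in range(4)])
d=pt-ha;print("bin ang",np.degrees(np.arctan2(d[1],d[0])))
d=pin-ce;print("pin ang",np.degrees(np.arctan2(d[1],d[0])),np.hypot(*d[:2]),np.hypot(*(pt-ce)[:2]),np.hypot(*(ha-ce)[:2]))
print("tip",tri(*S(451,191),*T(398,433)))
E
```

```text
pointer [ 0.7196355  -0.06899345  0.038     ] handle [ 0.4773275  -0.12279557  0.13      ] rim c [ 0.60204137 -0.0957195   0.166     ] pin [ 0.66870269 -0.22841389  0.04      ] ring [ 0.60018216 -0.09589373  0.025     ]
[np.float64(0.075), np.float64(0.126), np.float64(0.075), np.float64(0.131)]
bin ang 12.51887022817186
pin ang -63.32654339131513 0.14849758464397234 0.12059294846797404 0.12761921926584854
tip [ 0.50523039 -0.11349884  0.24350018]
```

```bash
cat >> h.py <<'E'
AX=np.array([.601,-.0958]);A=np.radians(12.5)
def w(bx,by,z,a=A): return np.array([AX[0]+bx*np.cos(a)-by*np.sin(a),AX[1]+bx*np.sin(a)+by*np.cos(a),z])
def tool():
    from scipy.spatial.transform import Rotation as Ro
    o=robot.get_obs();return np.array(o["position"]),Ro.from_quat(o["tool_rot"]).as_matrix(),o
def need(P):
    p,R,o=tool();d=P-p;a=np.degrees(np.arctan2(R[1,0],R[0,0]))
    b=np.radians(12.5);Rb=np.array([[np.cos(b),np.sin(b),0],[np.sin(b),-np.cos(b),0],[0,0,-1]])
    print("pos",p.round(4),"ang",a.round(2),"tool d(mm)",(R.T@d*1000).round(1),"at12.5",(Rb.T@d*1000).round(1),"t",o["time"],"F",np.round(o["ft_force"],1),"w",o["grip_width"],o["grip_force"],"q",np.round(o["q"],2))
E
python3 - <<'E'
from h import *
f=atz("top",130+366/2.8,100+272/2.8,.066)-np.array([*AX,0])
print("foot bin",f[0]*np.cos(A)+f[1]*np.sin(A),-f[0]*np.sin(A)+f[1]*np.cos(A))
need(w(-.077,.004,.218))
E
```

```text
foot bin 0.03888287821431709 0.0014876910673483172
pos [ 0.223  -0.5838  0.2446] ang 20.9 tool d(mm) [ 451.7 -336.3   26.6] at12.5 [ 397.7 -398.7   26.6] t 0.7 F [0.2 0.2 0.2] w 0.08716610471539273 0.0 q [-1.38  0.53  1.43  0.    1.18 -0.18]
```

```bash
python3 -m jog '[0.087,0,0,-0.045,0.42, 0.087,0,0,-0.045,0.42, 0.087,0.033,-0.033,0,0, 0.087,0.033,-0.033,0,0, 0.087,0.033,-0.033,0,0, 0.087,0.033,-0.033,0,0, 0.087,0.033,-0.033,0,0, 0.087,0.033,-0.033,0,0, 0.087,0.033,-0.033,0,0, 0.087,0.033,-0.033,0,0, 0.087,0.033,-0.033,0,0, 0.087,0.033,-0.033,0,0, 0.087,0.033,-0.033,0,0, 0.087,0.033,-0.033,0,0, 0.087,0,0,0,0]'
python3 -c "
from h import *
need(w(-.077,.004,.218))"
```

```text
time: 2.58
position: [0.525, -0.1089, 0.3346]
tool_rot: [0.994, 0.111, 0.0, -0.0]
ft_force: [-0.5, -0.1, -0.7]
grip_width: 0.0868
grip_force: 0.0
pos [ 0.525  -0.1089  0.3346] ang 12.77 tool d(mm) [ -0.   -0.3 116.6] at12.5 [ 1.000e-01 -4.000e-01  1.166e+02] t 2.575 F [-0.5 -0.1 -0.7] w 0.08683133787396888 0.0 q [-0.41  0.31  1.54  0.    1.29  0.93]
```

```bash
python3 -m jog '[0.087,0,0,0.03,0, 0.087,0,0,0.03,0, 0.087,0,0,0.03,0, 0.087,0,0,0.027,0, 0.087,0,0,0,0, 0.02,0,0,0,0, 0.02,0,0,0,0, 0.02,0,0,0,0, 0.02,0,0,0,0, 0.02,0,0,0,0, 0.02,0,0,0,0]' 8
python3 -c "
from h import *
need(w(-.077,.004,.218))
import cv2
a=robot.camera('side')[100:310,150:430];b=robot.camera('top')[100:310,130:410]
cv2.imwrite('pics/c.png',np.hstack([cv2.resize(a,(400,300)),cv2.resize(b,(400,300))]))"
```

```text
time: 3.95
position: [0.5239, -0.1115, 0.2176]
tool_rot: [0.994, 0.109, 0.0, 0.0]
ft_force: [0.2, -0.7, 0.5]
grip_width: 0.0351
grip_force: 0.0
pos [ 0.5239 -0.1115  0.2176] ang 12.51 tool d(mm) [ 1.7 -2.6 -0.4] at12.5 [ 1.7 -2.6 -0.4] t 3.95 F [ 0.2 -0.7  0.5] w 0.035126525165088844 0.0 q [-0.42  0.44  1.69 -0.    1.01  0.93]
```

View pics/c.png

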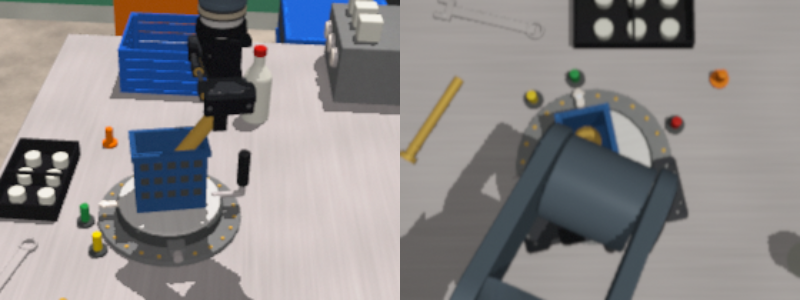

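The tube's top end lies between the fingers (side view, about 215,120) while they are still closing; the bin is unmoved.

```bash
python3 -m jog '[0.015,0,0,0,0, 0.015,0,0,0,0, 0.015,0,0,0,0, 0.015,0,0,0,0]' 8
python3 - <<'E'
from h import *
need(w(-.077,.004,.218))
L=.195
prev=None
for th in (36,30,24,18,12,6,0):
    s,c=np.sin(np.radians(th)),np.cos(np.radians(th))
    p=np.array([.056-.022*c-L*s,.046+.022*s+L*c+.003])*1000
    print(th,p.round(1),None if prev is None else (p-prev).round(1));prev=p
E
```

```text
time: 4.55
position: [0.5239, -0.1115, 0.2175]
tool_rot: [0.994, 0.109, -0.0, -0.0]
ft_force: [-0.4, 0.1, 0.3]
grip_width: 0.0257
grip_force: 8.0
pos [ 0.5239 -0.1115  0.2175] ang 12.5 tool d(mm) [ 1.7 -2.6 -0.5] at12.5 [ 1.7 -2.6 -0.5] t 4.55 F [-0.4  0.1  0.3] w 0.025748830456648126 8.00006034281978 q [-0.42  0.44  1.69  0.    1.01  0.93]
36 [-76.4 219.7] None
30 [-60.6 228.9] [15.9  9.2]
24 [-43.4 236.1] [17.1  7.2]
18 [-25.2 241.3] [18.2  5.2]
12 [ -6.1 244.3] [19.1  3.1]
6 [ 13.7 245.2] [19.8  0.9]
0 [ 34. 244.] [20.3 -1.2]
```

```bash
python3 -m jog '[0.015,0.008,0,-0.006,0, 0.015,0.008,0,-0.0045,0, 0.015,0.0085,0,-0.004,0, 0.015,0.0085,0,-0.0035,0, 0.015,0.009,0,-0.003,0, 0.015,0.009,0,-0.0025,0, 0.015,0.0095,0,-0.002,0, 0.015,0.0095,0,-0.001,0, 0.015,0,0,0,0]'
python3 -c "
from h import *
need(w(.02,.002,.244))
import cv2
a=robot.camera('side')[100:310,150:430]
cv2.imwrite('pics/d.png',cv2.resize(a,(784,588)))"
```

```text
time: 5.68
position: [0.5932, -0.0962, 0.244]
tool_rot: [0.994, 0.109, 0.001, 0.0]
ft_force: [0.4, 0.0, -3.1]
grip_width: 0.026
grip_force: 8.0
pos [ 0.5932 -0.0962  0.244 ] ang 12.52 tool d(mm) [27.7 -0.7  0. ] at12.5 [27.7 -0.7 -0. ] t 5.675 F [ 0.4  0.  -3.1] w 0.025983415687775412 8.000014027347788 q [-0.35  0.5   1.5   0.    1.15  1.01]
```

View pics/d.png

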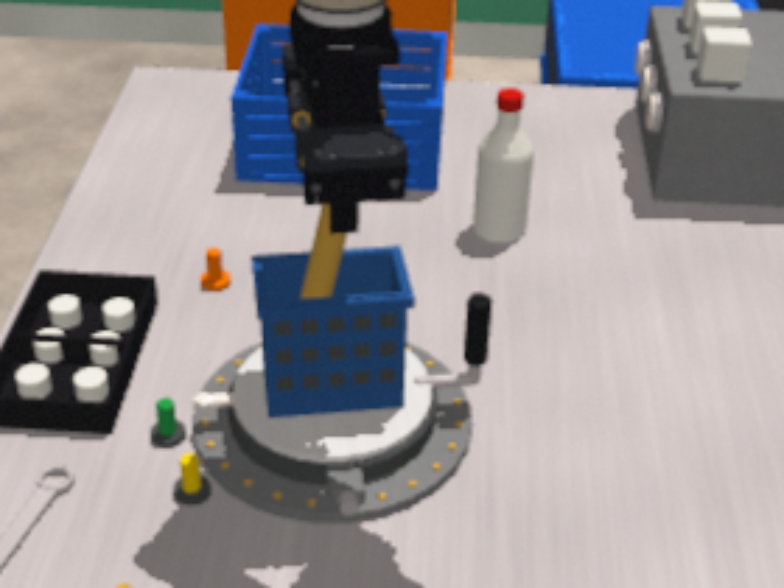

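Tube leans about 13° now, mouth hidden in the gripper, bin unturned; the wrist carries the spout's weight, so the foot is about off the floor. Lower a little and continue.

```bash
for i in 1; do python3 -m jog '[0.015,0,0,0.0015,0, 0.015,0,0,0.0015,0, 0.015,0,0,0,0]'; done; python3 -m jog '[0.015,0.006,0,0.0,0, 0.015,0.006,0,0.0,0, 0.015,0.006,0,0,0, 0.015,0,0,0,0]'
```

```text
time: 6.1
position: [0.5931, -0.0966, 0.2432]
tool_rot: [0.994, 0.109, 0.002, 0.001]
ft_force: [-1.3, 0.5, 6.0]
grip_width: 0.0257
grip_force: 8.0
time: 6.6
position: [0.6115, -0.0929, 0.2434]
tool_rot: [0.994, 0.109, 0.003, 0.001]
ft_force: [-0.4, 0.7, 6.8]
grip_width: 0.026
grip_force: 8.0
```

```bash
python3 -m jog '[0.015,0.006,0,0.0,0, 0.015,0.006,0,0.0,0, 0.015,0,0,0,0]'
python3 -c "
from h import *
need(w(.02,.002,.244))
import cv2
robot.camera('top')
a=robot.camera('side')
cv2.imwrite('pics/e.png',cv2.resize(a[140:260,200:360],(800,600),interpolation=cv2.INTER_CUBIC))
for b in range(0,40,10):
  for z in (.166,.22): print(b,z,np.round((np.array(proj('side',w(b/1000,.002,z)))-[200,140])*5))
"
```

```text
time: 6.98
position: [0.6231, -0.0902, 0.2429]
tool_rot: [0.994, 0.109, 0.002, 0.001]
ft_force: [0.4, 1.1, 6.5]
grip_width: 0.0259
grip_force: 8.0
pos [ 0.6231 -0.0902  0.2429] ang 12.5 tool d(mm) [-2.8 -1.3 -1.1] at12.5 [-2.8 -1.3 -1.1] t 6.975 F [0.4 1.1 6.5] w 0.02586977354782741 8.000189739977941 q [-0.32  0.53  1.43  0.    1.18  1.03]
0 0.166 [339. 293.]
0 0.22 [338. 196.]
10 0.166 [318. 294.]
10 0.22 [316. 198.]
20 0.166 [296. 296.]
20 0.22 [294. 199.]
30 0.166 [275. 297.]
30 0.22 [273. 201.]
```

View pics/e.png

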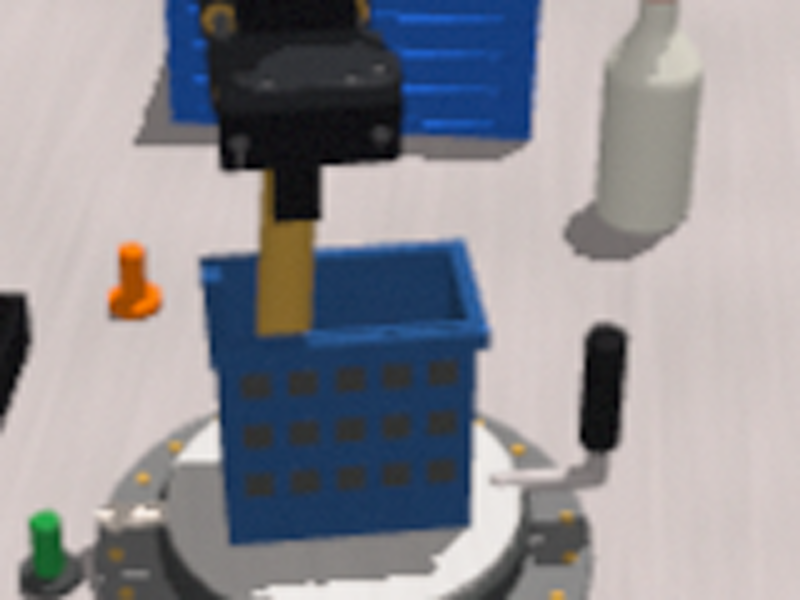

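Tube is within ~2° of upright (rows 220–293: axis col 288→285), foot near the pointer wall. Straighten, lift slightly, bring it toward the bin's centre and set down.

```bash
python3 -m jog '[0.015,0.004,0,0.0,0, 0.015,0,0,-0.004,0, 0.015,0,0,-0.004,0, 0.015,-0.006,0,0,0, 0.015,-0.006,0,0,0, 0.015,-0.006,0,0,0, 0.015,0,0,0,0, 0.015,0,0,0,0]';  python3 -m jog '[0.015,0,0,0.0025,0, 0.015,0,0,0.002,0, 0.015,0,0,0.0015,0, 0.015,0,0,0.001,0, 0.015,0,0,0.0,0]'
python3 -c "
from h import *
need(w(.01,.002,.244))
import cv2
a=robot.camera('side')
cv2.imwrite('pics/f.png',cv2.resize(a[140:260,200:360],(800,600),interpolation=cv2.INTER_CUBIC))
"
```

```text
time: 8.07
position: [0.608, -0.093, 0.2492]
tool_rot: [0.994, 0.109, 0.0, 0.0]
ft_force: [0.0, 1.0, -3.3]
grip_width: 0.0258
grip_force: 8.0
time: 8.7
position: [0.6082, -0.0929, 0.2427]
tool_rot: [0.994, 0.109, 0.0, 0.0]
ft_force: [-0.2, 0.2, 0.8]
grip_width: 0.0256
grip_force: 8.0
pos [ 0.6082 -0.0929  0.2427] ang 12.5 tool d(mm) [ 2.4 -0.7 -1.3] at12.5 [ 2.4 -0.7 -1.3] t 8.7 F [-0.2  0.2  0.8] w 0.025578007812925498 8.000610607559793 q [-0.33  0.52  1.46  0.    1.16  1.02]
```

View pics/f.png

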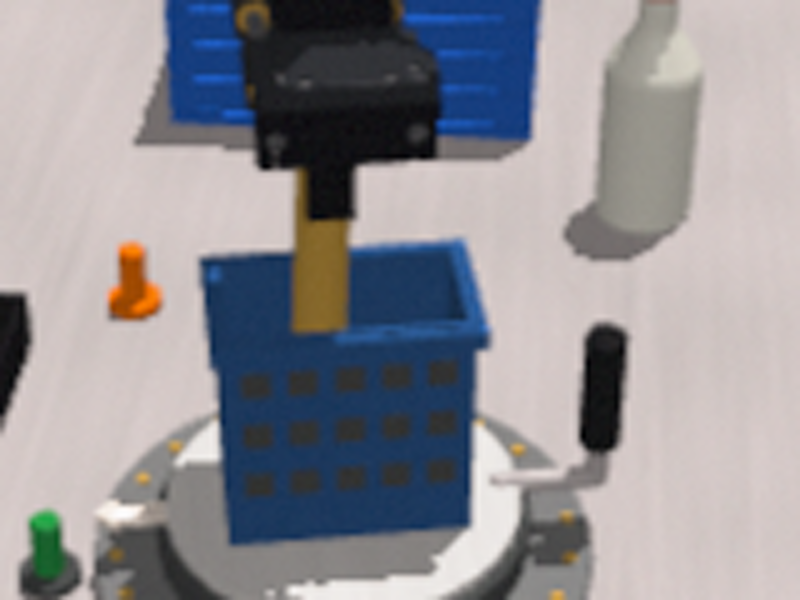

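Upright within ~1° (axis col 322→320), standing on the floor. Release and rise.

```bash
python3 -m jog '[0.029,0,0,0,0, 0.033,0,0,0,0, 0.04,0,0,0,0, 0.06,0,0,0,0, 0.06,0,0,0,0, 0.06,0,0,-0.01,0, 0.06,0,0,-0.03,0, 0.06,0,0,-0.04,0, 0.06,0,0,-0.04,0, 0.06,-0.03,0,0,0, 0.06,-0.04,0,0,0, 0.06,-0.04,0,0,0, 0.06,-0.02,0,0,0, 0.06,0,0,0,0]'
python3 -c "
from h import *
import cv2
h=atz('top',130+413/2.8,100+479/2.8,.130); print(h,w(-.13,0,.115))
need(np.array([*w(-.13,0,0)[:2],.115]))
a=robot.camera('side')
cv2.imwrite('pics/g.png',cv2.resize(a[100:280,180:420],(800,600),interpolation=cv2.INTER_CUBIC))
"
```

```text
time: 10.5
position: [0.4801, -0.1212, 0.3631]
tool_rot: [0.994, 0.108, 0.001, 0.0]
ft_force: [0.8, -0.4, 0.1]
grip_width: 0.0598
grip_force: 0.0
[ 0.4773275  -0.12279557  0.13      ] [ 0.47408152 -0.12393715  0.115     ]
pos [ 0.4801 -0.1212  0.3631] ang 12.42 tool d(mm) [ -6.8   1.2 248.1] at12.5 [ -6.5   1.4 248.1] t 10.5 F [ 0.8 -0.4  0.1] w 0.059797575052366 0.0 q [-0.47  0.22  1.59  0.    1.34  0.88]
```

View pics/g.png

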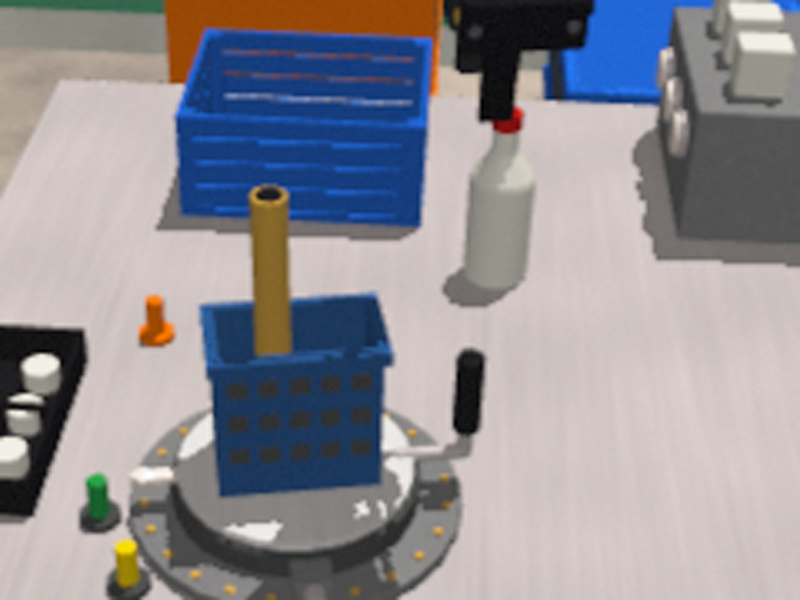

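Spout stands free and upright in the bin (270,190→350); bin unturned (pointer at 150,475). Now the handle.

```bash
python3 -m jog '[0.06,-0.005,0.0015,0.05,0, 0.06,0,0,0.05,0, 0.06,0,0,0.05,0, 0.06,0,0,0.05,0, 0.06,0,0,0.03,0, 0.06,0,0,0.02,0, 0.06,0,0,0,0]'
python3 -c "
from h import *
need(np.array([.475,-.1235,.113]))"
```

```text
time: 11.42
position: [0.4768, -0.1233, 0.1105]
tool_rot: [0.994, 0.109, -0.001, -0.001]
ft_force: [-0.3, -0.8, 0.9]
grip_width: 0.0598
grip_force: 0.0
pos [ 0.4768 -0.1233  0.1105] ang 12.53 tool d(mm) [-1.9 -0.2 -2.5] at12.5 [-1.8 -0.2 -2.5] t 11.425 F [-0.3 -0.8  0.9] w 0.05982915919825473 0.0 q [-0.48  0.57  1.88  0.    0.69  0.87]
```

```bash
python3 -m jog '[0.03,0,0,0,0, 0.03,0,0,0,0, 0.03,0,0,0,0, 0.022,0,0,0,0, 0.015,0,0,0,0, 0.015,0,0,0,0, 0.015,0,0,0,0, 0.015,0,0,0,0]' 15
python3 -m jog '[0.015,0.0001,-0.0057,0,0.25, 0.015,0.0001,-0.0057,0,0.25, 0.015,0.0001,-0.0057,0,0.25, 0.015,0.0001,-0.0057,0,0.25, 0.015,0.0001,-0.0057,0,0.25, 0.015,0.0001,-0.0057,0,0.25, 0.015,0,0,0,0, 0.015,0,0,0,0]'
python3 -c "
from h import *
need(w(-.128,0,.111,np.radians(-2.5)))"
```

```text
time: 12.42
position: [0.4761, -0.1224, 0.1124]
tool_rot: [0.994, 0.108, -0.0, -0.001]
ft_force: [1.2, 5.0, 5.2]
grip_width: 0.0213
grip_force: 15.0
time: 13.42
position: [0.4733, -0.0892, 0.1124]
tool_rot: [1.0, -0.022, 0.0, -0.0]
ft_force: [0.1, 4.9, 5.9]
grip_width: 0.0219
grip_force: 15.0
pos [ 0.4733 -0.0892  0.1124] ang -2.51 tool d(mm) [-0.1  1.1  1.4] at12.5 [-0.4  1.   1.4] t 13.425 F [0.1 4.9 5.9] w 0.021890739773138056 14.999301431234926 q [-0.42  0.56  1.9   0.    0.68  1.19]
```

```bash
python3 -m jog '[0.015,0.0001,-0.0057,0,0.25, 0.015,0.0001,-0.0057,0,0.25, 0.015,0.0001,-0.0057,0,0.25, 0.015,0.0001,-0.0057,0,0.25, 0.015,0.0001,-0.0057,0,0.25, 0.015,0.0001,-0.0057,0,0.25, 0.015,0,0,0,0, 0.015,0,0,0,0, 0.015,0.0001,-0.0056,0,0.25, 0.015,0.0001,-0.0056,0,0.25, 0.015,0.0001,-0.0056,0,0.25, 0.015,0.0001,-0.0056,0,0.25, 0.015,0.0001,-0.0056,0,0.25, 0.015,0.0001,-0.0056,0,0.25, 0.015,0,0,0,0, 0.015,0,0,0,0]'
python3 -c "
from h import *
need(w(-.128,0,.111,np.radians(-32.5)))
import cv2
cv2.imwrite('pics/i.png',cv2.resize(robot.camera('side')[100:280,180:420],(800,600),interpolation=cv2.INTER_CUBIC))"
```

```text
time: 15.42
position: [0.4933, -0.0254, 0.1124]
tool_rot: [0.96, -0.28, 0.0, -0.0]
ft_force: [0.3, 4.4, 5.3]
grip_width: 0.0217
grip_force: 15.0
pos [ 0.4933 -0.0254  0.1124] ang -32.49 tool d(mm) [0.7 1.5 1.4] at12.5 [-0.6  1.5  1.4] t 15.425 F [0.3 4.4 5.3] w 0.021732352655192723 14.99897297937423 q [-0.28  0.57  1.87  0.    0.7   1.86]
```

View pics/i.png

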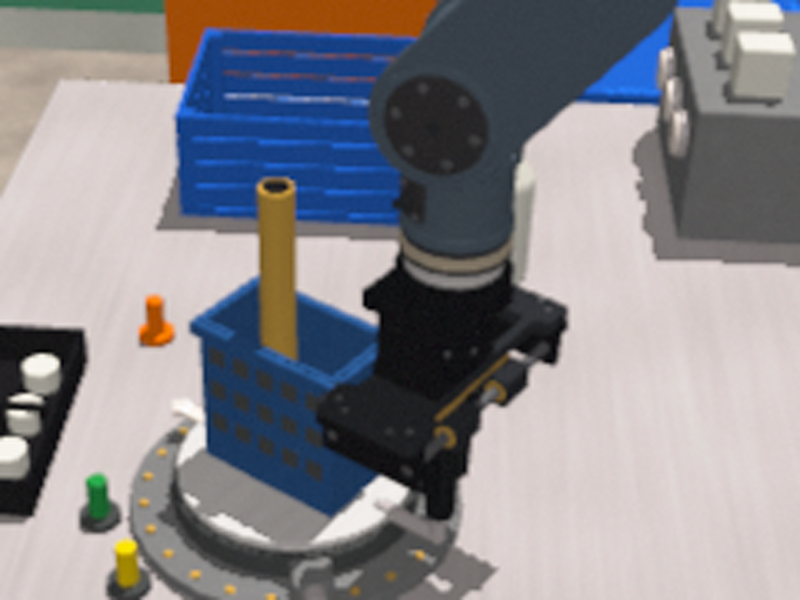

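Spout still standing, bin turned three clicks. Release, rise and verify.

```bash
python3 -m jog '[0.03,0,0,0,0, 0.05,0,0,0,0, 0.06,0,0,0,0, 0.06,0,0,0,0, 0.06,0,0,-0.02,0, 0.06,0,0,-0.05,0, 0.06,0,0,-0.06,0, 0.06,0,0,-0.06,0, 0.06,0,0,-0.05,0, 0.06,0,0.05,0,0, 0.06,0,-0.05,0,0, 0.06,0,-0.05,0,0, 0.06,0,-0.05,0,0, 0.06,0,-0.05,0,0, 0.06,0,-0.05,0,0, 0.06,0,-0.05,0,0, 0.06,0,-0.05,0,0, 0.06,0,0,0,0]'
python3 -c "
from h import *
import cv2
need(np.zeros(3))
b=cv2.resize(robot.camera('top')[100:310,130:410],(400,300),interpolation=cv2.INTER_CUBIC);a=cv2.resize(robot.camera('side')[100:310,150:430],(400,300),interpolation=cv2.INTER_CUBIC)
cv2.imwrite('pics/j.png',np.hstack([a,b]))"
```

```text
time: 17.73
position: [0.655, 0.2303, 0.3504]
tool_rot: [0.961, -0.278, -0.0, -0.0]
ft_force: [-0.1, -0.2, -0.4]
grip_width: 0.06
grip_force: 0.0
pos [0.655  0.2303 0.3504] ang -32.28 tool d(mm) [-430.4  544.4  350.9] at12.5 [-689.3   83.1  350.4] t 17.725 F [-0.1 -0.2 -0.4] w 0.06002748778657989 0.0 q [0.18 0.54 1.1  0.   1.49 2.31]
```

View pics/j.png

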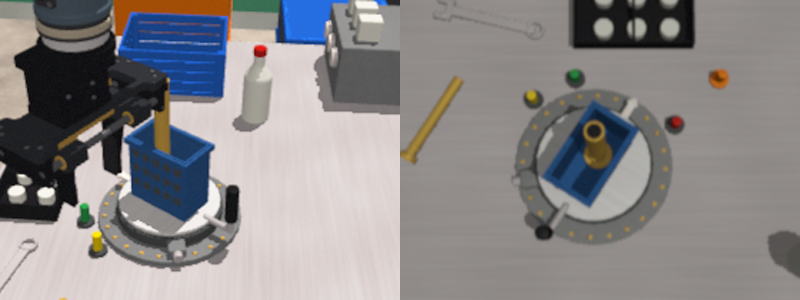

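Spout stands upright in the bin, arm clear, bottle untouched; pointer at (630,103), handle top (543,232), red pin (677,121) in the top panel.

```bash
python3 -c "
from h import *
T=lambda x,y:(130+(x-400)*.7,100+y*.7)
d=atz('top',*T(630,103),.038)-atz('top',*T(543,232),.13);e=atz('top',*T(677,121),.04)[:2]-AX
a,b=np.degrees(np.arctan2(d[1],d[0])),np.degrees(np.arctan2(e[1],e[0]));print(a,b,(a-b)/15)
if abs((a-b)/15-2)<.3: print(robot.hand_in())"
```

```text
-31.750070934450978 -62.29483923545363 2.03631788673351
the job is handed in; nothing more can be done
None
```

I stood the spout upright in the bin, then turned the bin three clicks clockwise; the pointer rests two clicks anticlockwise of the red pin (measured 2.04), with the spout still standing, the bottle untouched and the arm clear, and I handed the job in at about 18 s.

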